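# Fit the burnishing head and hold it home

## Task

Get the leather-edge burnishing machine ready: turn its handwheel clockwise until the pointer on the wheel lines up with the index blade on the housing, which draws the dust slide off the drive socket. Then take the grooved burnishing head with the square steel cap out of its stand, turn it so the splines of its stem mesh with the cross-shaped socket, slide it fully home until its wooden shoulder is down on the hub, and finish while still gripping it and pressing it down against the ejector spring. Leave the wheel at its mark and everything else on the counter where it stands.

Things in the scene. Friction and masses are not known exactly. Their poses are not given: they have to be found in the camera images.
- machine: Grey burnishing machine fixed to the counter, a flat housing 45 mm high. Origin at counter level; the housing reaches 60 mm to -x (the robot's side), 105 mm to +x and 125 mm to each side in y. Handwheel axis at x 0, y +80 mm; axis of the dark square drive hub at x 0, y -70 mm.
- slide_top (a point): Centre of the top of the steel dust slide, 60 x 60 x 4 mm, top 82 mm above the counter, which covers the hub until the wheel draws it off towards the machine's +x, 21.4 mm per rad. It runs over two steel rails, 35 mm either side of the hub axis and 33 to 101 mm ahead of it, up to 81 mm above the counter. Moved by the wheel, not by hand.
- wheel_center (a point): Centre of the dark iron handwheel, on its vertical axis at mid rim, 94 mm above the counter. A plain round disc 60 mm in diameter, 18 mm thick, to grip across the rim from above; 40 mm free beneath it. A raised radial steel pointer (5 mm) is on its top; x here runs along the pointer. The index blade is a steel bar 18 mm high on the housing, 32 to 54 mm from the axis on the machine's -x side.
- crank (a joint): Angle of the handwheel in rad, growing clockwise seen from above. Pointer meets the index blade at 2.80, starts between 0 and 0.6, stops at 3.4. It stays where it is left (about 0.12 N m of friction).
- socket_mouth (a point): Centre of the socket's mouth in the top of the dark hub (46 x 46 mm, top 75 mm above the counter). z up; x and y along the two slots of the cross, each 8.5 mm wide, 27 mm long overall, 30 mm deep. The four arms are alike: the stem meshes at every quarter turn. The hub turns about z only if forced (0.5 N m of friction) and starts at any angle.
- ejector (a joint): Travel in m of the spring-loaded ejector plate in the socket, down positive. Its top rests 16 mm below the mouth at 0; it is pressed 0.010 when the head is fully home. Its spring pushes up with 4 N at 0 and 9 N at 0.010 and lifts the head if let go.
- burnisher: The head to fit, 82 mm tall, 0.13 to 0.25 kg. Origin at the stem's tip, z up. From the tip: 26 mm steel stem, a cross of four splines along its x and y, 24 mm across, fins 5 mm thick (first 5 mm: 20 mm and 3.5 mm); grooved dark wooden body, 44 mm in diameter, 26 to 56 mm up, its underside the shoulder; square steel cap to grip, 24 x 24 mm, 56 to 82 mm up, sides square to x and y.
- cone_head: Another head to be left alone: smooth dark cone 44 mm in diameter with a round knob at the top and a plain round stem, 76 mm tall, origin at the stem's tip. It stands in a like stand.
- stand_a: Wooden stand in which the burnisher stands upright, fixed, 64 x 64 x 36 mm, origin at the centre of its underside. The stem hangs in the 29 mm round hole in the middle of its top (32 mm deep), the shoulder rests on the top.
- stand_b: Like stand, fixed, holding the cone head.
- button_jar: Corked glass jar of brown buttons, 72 mm in diameter, 107 mm tall, origin at the centre of its underside.
- dish: White ceramic dish, 120 mm in diameter, 30 mm high, origin at the centre of its underside.
- tap_light: Press-button tap light, 90 mm in diameter, 27 mm high, origin at the centre of its underside.
- lint_brush: Steel lint brush lying on its pad, 210 mm long, 45 mm wide, 26 mm high; origin on the counter near its middle, x along it, the handle to -x.
- wax_tin: Round aluminium tin, 72 mm in diameter, 40 mm high, origin at the centre of its underside.
Mind the look-alikes: they are no part of the job. What is shaped like the burnisher but pink is not meant.

How it is judged:
By the outcome, as a careful person would: the job done as asked, in the order asked, and still so for the second after the job is handed in, while the arm keeps its last pose, push and grip.
It also fails if it takes over 59 s, if anything falls off the work surface, if the arm or the gripper's body presses on something with over 40 N, if the wrist force passes 120 N, or if a joint passes its speed limit or range.

## Robot

A 7-joint arm with a two-finger parallel gripper is mounted at the origin on the work surface. World frame = base frame: x ahead of the robot, y to its left, z up, the work surface at z = 0. Lengths are in m, angles in degrees, forces in N, time in s.
With the tool pointing down it reaches from about 0.4 to 0.85 m from the base axis. Payload 6.9 kg.
Tool frame: the origin (TCP) lies at the very end of the fingers, on their centre line; the grasp point (between the pads) lies 19 mm behind it (ctrl.tcp_to_grasp is the distance from the TCP to the grasp point, in m); z points along the fingers, y is the line along which they close (so a half turn about z gives the same grasp; the last joint's range is limited). The gripper opens to 85 mm and grips with 20 to 120 N. Pads are 22 mm wide; open, the fingers measure 114 mm over their backs; the gripper's body (76 mm by 85 mm) begins 54 mm behind the grasp point. The pads swing forward as they close: fully open they stand 13 mm farther back than shut.
Start: joints at [-60.247, 29.078, -13.613, 85.955, 7.202, 65.827, -8.869], TCP at [0.251, 0.572, 0.199] pointing down, gripper open.
Joint ranges: [-176.47, 176.47], [-13.61, 117.27], [-81.72, 77.17], [0.22, 143.17], [-87.28, 267.28], [10, 112.55], [-165.47, 165.47]. Speed limits (degrees/s): [136.94, 136.94, 180, 180, 180, 180, 180].

## Interface

Orientations are given as a 3x3 rotation matrix whose columns are the frame's x, y, z axes.
In Python, from bench import ctrl gives the robot as it stands.
- The arm moves only by the shell command python3 -m jog 'ROWS' [FORCE]. ROWS is a JSON object of lists of equal length, an entry for each row: "gripper": the closure, from -1 (fully open) to 1 (shut); "xyz": the shift along the tool's x, y, z in units of 40 mm (1.0 is 40 mm), a list of three; "rot": the turn, a rotation vector about the tool's x, y, z in rad, a list of three. A call has 1 to 5 rows; each row shifts and turns the commanded pose from where the row before left it, along the tool's axes as they then stand; what a row does not reach is not made up. A row lasts 1/12 s, in which the tool goes at most 41.7 mm and 7.16 degrees, less where a joint would pass 70% of its speed; a pose out of reach is approached as far as the arm can. A call is refused whole if a number of a shift passes 1 or a number of a turn 0.125, either way. A call with a gripper value outside its range is refused whole. The fingers move at their own pace and stop on an object; FORCE is the grip in N (left out, the last holds). Time passes only in rows, so rows that do not move let the fingers close. It gives the time, the measured TCP pose, the force and the opening at its end, in the units of the state.
- ctrl.get_obs(): the state, without advancing time (a new reading comes with each control period).
- ctrl.snapshot(name): name is "scene" or "side" or "wrist"; returns a dict with "image" (384x512x3 uint8, blue, green, red), "z_map" (384x512 float32, m along the optical axis (not along the pixel's ray), 0 where there is no reading), "fx", "fy", "cx", "cy" (pixels), "world_from_camera" (4x4, takes a point from camera to world coordinates). Camera axes: x right, y down, z forward; pixel columns grow to the right and rows downward; lengths in m; the calibration is good to about 2 mm. A picture is of the moment at which its call begins.
- ctrl.job_done(): hands the job in, once; it reports no verdict.
The state is a dict: "time_s": time; "qpos": joint angles; "dq": joint speeds; "joint_efforts": joint torques, N m; "position": TCP position; "tool_rot": TCP orientation; "wrist_force": force on the tool from outside, world axes, zero at the start; "moment": the same for the moment, N m; "width": opening from 0.0 (shut) to 1.0 (fully open).
Only numpy, scipy, OpenCV 4.12 (cv2) and the standard library are available. Lean on these libraries where they do the work, as an engineer would, in place of code of your own. Each camera call takes 0.05 s, during which the arm holds its last target. There are 200 camera calls.

## Working session

There is one attempt and no reset: what is moved stays moved. The work goes in short steps, Python scripts to look and compute and a shell command to move; the robot and the scene stay as the last step left them, time stands still between calls to the robot, and variables do not carry over. Pictures are saved under pics/ and viewed, on a budget of 10 in all, crops included, one or two more only if the job needs it, and the job is handed in when it is done.

```bash
mkdir -p pics; ls; python3 - <<'E'
from bench import ctrl
import cv2,numpy as np
o=ctrl.get_obs();print(o['time_s'],o['position'],o['tool_rot'],o['width'],ctrl.tcp_to_grasp)
for n in ['scene','side']:
    s=ctrl.snapshot(n);cv2.imwrite(f'pics/{n}0.png',s['image']);np.savez(f'pics/{n}0.npz',**s)
    print(n,s['fx'],s['cx'],s['cy'],np.round(s['world_from_camera'],3).tolist())
a=cv2.imread('pics/scene0.png');b=cv2.imread('pics/side0.png')
E
```

```text
pics
0.0 [0.25114648 0.5717116  0.19792341] [[-9.15615019e-01  4.02055544e-01 -6.90656913e-04]
 [ 4.02056136e-01  9.15613563e-01 -1.63277686e-03]
 [-2.40921496e-05 -1.77267786e-03 -9.99998429e-01]] 1.0036987315949306 0.0187
scene 369.0050227420299 256.45704387351276 191.72875615017222 [[-0.055, 0.845, -0.532, 1.027], [0.998, 0.047, -0.029, -0.067], [0.0, -0.533, -0.846, 0.798], [0.0, 0.0, 0.0, 1.0]]
side 393.01720169572883 251.27434635999896 184.2742037618101 [[0.777, -0.46, 0.431, 0.189], [-0.63, -0.557, 0.542, -0.554], [-0.009, -0.692, -0.722, 0.702], [0.0, 0.0, 0.0, 1.0]]
```

View pics/scene0.png

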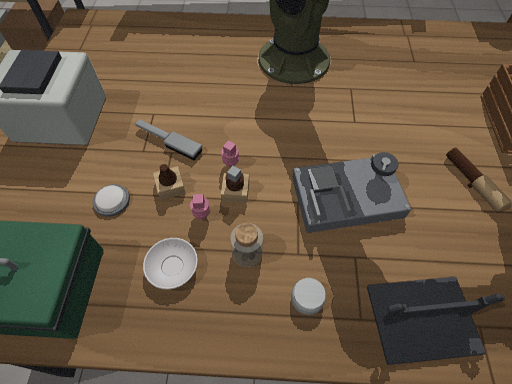

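View pics/side0.png

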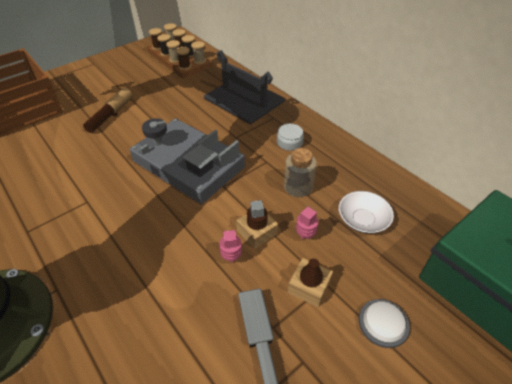

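Scene view: the machine is at about (350,190), its wheel at (385,163) and the slide and hub at (325,185). A dark body with a grey square cap stands in a stand at (235,180). The cone head is at (168,177), and pink look-alikes are at (230,152) and (200,206). The one that fits is (235,180): dark wood, square steel cap, standing in a stand. I'll confirm with an enlarged crop.

```bash
python3 - <<'E'
import cv2,numpy as np
a=cv2.imread('pics/scene0.png');b=cv2.imread('pics/side0.png')
c1=cv2.resize(a[140:235,285:415],None,fx=4,fy=4,interpolation=cv2.INTER_CUBIC)
c2=cv2.resize(a[140:210,200:260],(300,380),interpolation=cv2.INTER_CUBIC)[:, :270]
c3=cv2.resize(b[110:205,125:255],(0,0),fx=2.2,fy=2.2)
top=np.hstack([c1,c2]);out=np.zeros((600,800,3),np.uint8);out[:380,:790]=top
out[385:385+209,:286]=c3
cv2.imwrite('pics/crop1.png',out)
E
```

```text
(no output)
```

View pics/crop1.png

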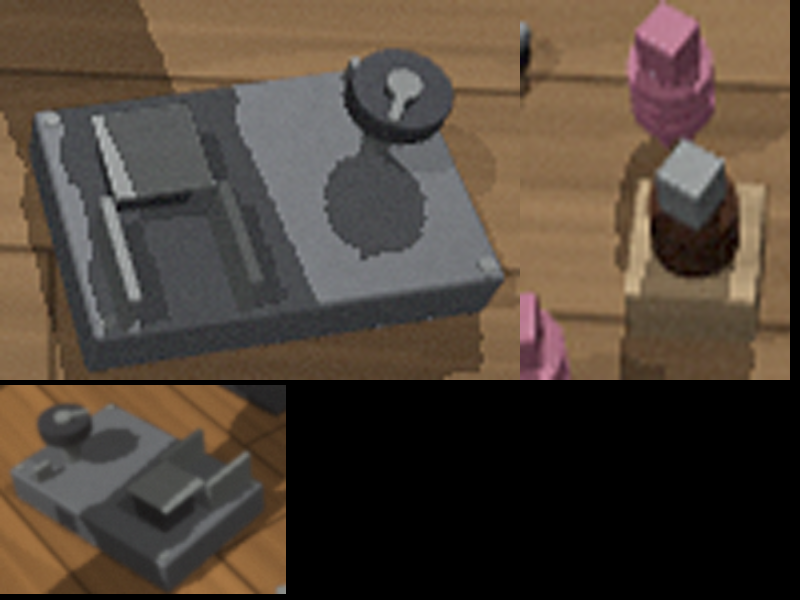

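The crop confirms it: the grey-capped dark grooved head in the wooden stand is the burnisher. The wheel pointer (crop about (400,95)) points roughly away from the robot. Next I measure with depth.

```bash
cat > h.py <<'E'
import cv2,numpy as np
def load(n): return dict(np.load(f'pics/{n}.npz'))
def cloud(s):
    z=s['z_map'];v,u=np.mgrid[:384,:512]
    p=np.stack([(u-s['cx'])/s['fx']*z,(v-s['cy'])/s['fy']*z,z,np.ones_like(z)],-1)
    w=(p@np.asarray(s['world_from_camera']).T)[...,:3]; w[z<=0]=np.nan
    return w
def plane(s,u,v,h):
    T=np.asarray(s['world_from_camera']);d=T[:3,:3]@np.array([(u-s['cx'])/s['fx'],(v-s['cy'])/s['fy'],1])
    return T[:3,3]+d*(h-T[2,3])/d[2]
def rect(xy):
    (c,wh,a)=cv2.minAreaRect((xy*1000).astype(np.float32)); return np.round(c,1),np.round(wh,1),round(a,1)
E
python3 - <<'E'
from h import *
for n,boxes in [('scene0',dict(mach=(285,140,415,235),cap=(222,160,248,192),wheel=(365,145,405,180))),('side0',dict(mach=(125,110,255,205),cap=(240,195,275,230),wheel=(138,112,172,142)))]:
    s=load(n);W=cloud(s);I=s['image']
    for k,(a,b,c,d) in boxes.items():
        w=W[b:d,a:c].reshape(-1,3);g=I[b:d,a:c].reshape(-1,3)
        for lo,hi in dict(mach=[(.038,.05),(.077,.087)],cap=[(.086,.098)],wheel=[(.098,.112)])[k]:
            m=(w[:,2]>lo)&(w[:,2]<hi);q=w[m]
            print(n,k,lo,m.sum(),np.round(np.nanmedian(q,0),4),rect(q[:,:2]))
        if k=='cap':
            sel=w[(w[:,2]>.086)&(w[:,2]<.098)]
    # table check
    print(np.nanmedian(W[150:160,290:300,2]) if n=='scene0' else np.nanmedian(W[200:210,50:60,2]))
E
```

```text
scene0 mach 0.038 4531 [0.5448 0.1444 0.0437] (array([527.5, 133.5]), array([167.1, 249.8]), 12.9)
scene0 mach 0.077 742 [0.5365 0.0632 0.0806] (array([544.2, 130.6]), array([126.3, 203.6]), 12.8)
scene0 cap 0.086 97 [ 0.5275 -0.1478  0.0904] (array([ 526.2, -148.3]), array([24.1, 24.3]), 59.5)
scene0 wheel 0.098 414 [0.4909 0.2057 0.1019] (array([488.4, 207.1]), array([56.5, 59.3]), 85.3)
-0.0008791511088844794
side0 mach 0.038 3241 [0.5062 0.1379 0.0447] (array([526.4, 134.1]), array([167.3, 253.5]), 12.7)
side0 mach 0.077 619 [0.5329 0.0606 0.0813] (array([544.9, 121.2]), array([126.7, 185.2]), 13.1)
side0 cap 0.086 124 [ 0.5242 -0.1501  0.0913] (array([ 524.9, -148.4]), array([26.8, 23.7]), 58.7)
side0 wheel 0.098 305 [0.4853 0.2005 0.1032] (array([486.9, 206.1]), array([58.1, 58.6]), 46.6)
7.76846103681672e-05
```

```bash
python3 - <<'E'
from h import *
c=np.array([.4876,.2067])
for n,(a,b,cc,d) in [('scene0',(370,150,400,178)),('side0',(138,112,172,142))]:
    s=load(n);W=cloud(s);I=s['image'].astype(int)
    pts=[]
    for v in range(b,d):
        for u in range(a,cc):
            p=plane(s,u,v,.106)[:2]
            if I[v,u].sum()/3>105 and np.hypot(*(p-c))<.028 and W[v,u,2]>.09: pts.append(p-c)
    pts=np.array(pts);r=np.hypot(*pts.T)
    f=pts[r>.013]
    print(n,len(pts),'mean',pts.mean(0).round(4),len(f),'ang',np.degrees(np.arctan2(*f.mean(0)[::-1])).round(1),np.degrees(np.arctan2(*pts.mean(0)[::-1])).round(1),r.max())
E
```

```text
scene0 66 mean [ 0.0045 -0.0018] 15 ang -23.9 -21.5 0.02769434020470358
side0 37 mean [0.0038 0.0016] 7 ang -8.2 23.3 0.027160974360771327
```

```bash
python3 -m jog '{"gripper":[-1,-1,-1,-1,-1],"xyz":[[-0.825,-0.544,0],[-0.825,-0.544,0],[-0.825,-0.544,0],[-0.825,-0.544,0],[-0.825,-0.544,0]],"rot":[[0,0,0],[0,0,0],[0,0,0],[0,0,0],[0,0,0]]}' 40; python3 -m jog '{"gripper":[-1,-1,-1,-1,-1],"xyz":[[-0.825,-0.544,0],[-0.825,-0.544,0],[-0.825,-0.544,0],[-0.825,-0.544,0],[-0.825,-0.544,0]],"rot":[[0,0,0],[0,0,0],[0,0,0],[0,0,0],[0,0,0]]}' 40; cat > st.py <<'E'
from bench import ctrl
import numpy as np,sys
o=ctrl.get_obs();R=np.array(o['tool_rot']);p=np.array(o['position'])
print('t',round(o['time_s'],2),'p',p.round(4),'yaw_y',np.degrees(np.arctan2(R[1,1],R[0,1])).round(1),'z',R[:,2].round(4),'w',round(o['width'],3),'F',np.round(o['wrist_force'],1),'M',np.round(o['moment'],2))
print('q',np.round(o['qpos'],1))
if len(sys.argv)>3:
    print('delta units',(R.T@(np.array(list(map(float,sys.argv[1:4])))-p)/.04).round(3))
E
python3 st.py .4876 .2067 .07
```

```text
time_s: 0.52
position: [0.3592, 0.4044, 0.1984]
tool_rot: [[-0.916, 0.402, -0.0], [0.402, 0.916, -0.001], [0.0, -0.001, -1.0]]
wrist_force: [0.1, 0.1, 1.3]
width: 1.002
time_s: 0.93
position: [0.4665, 0.2384, 0.1986]
tool_rot: [[-0.916, 0.402, -0.0], [0.402, 0.916, -0.0], [0.0, -0.0, -1.0]]
wrist_force: [0.2, 0.8, -0.4]
width: 1.001
t 0.93 p [0.4665 0.2384 0.1986] yaw_y 66.3 z [-4.e-04 -2.e-04 -1.e+00] w 1.001 F [ 0.2  0.8 -0.4] M [-0.02 -0.04 -0.02]
q [-22.9  20.   -9.6 101.1   3.8  59.2  32.4]
delta units [-0.802 -0.512  3.216]
```

```bash
python3 -m jog '{"gripper":[-1,-1,-1],"xyz":[[-0.82,-0.53,0],[0,0,0],[0,0,0]],"rot":[[0,0,0],[0,0,0],[0,0,0]]}' 40 >/dev/null; python3 st.py .4876 .2067 .07; python3 - <<'E'
from bench import ctrl
from h import *
s=ctrl.snapshot('wrist');np.savez('pics/w1.npz',**s);cv2.imwrite('pics/w1.png',s['image'])
W=cloud(s);w=W.reshape(-1,3)
for lo,hi in [(.098,.104),(.104,.115),(.078,.088)]:
    q=w[(w[:,2]>lo)&(w[:,2]<hi)&(np.hypot(w[:,0]-.4876,w[:,1]-.2067)<.06)]
    print(lo,len(q),q.mean(0).round(4) if len(q) else '',rect(q[:,:2]) if len(q)>3 else '')
E
```

```text
t 1.18 p [0.4886 0.2049 0.1983] yaw_y 66.0 z [-5.0e-04 -1.1e-03 -1.0e+00] w 1.001 F [0.7 1.1 0.5] M [0.06 0.03 0.  ]
q [-19.2  20.5  -8.8 100.3   3.6  59.5  36.7]
delta units [0.041 0.036 3.209]
0.098 1912 [0.4863 0.2081 0.103 ] (array([488.1, 207.7]), array([58.7, 58.6]), 64.0)
0.104 746 [0.4896 0.2063 0.1062] (array([488. , 207.4]), array([54.3, 55.8]), 11.1)
0.078 3 [0.4617 0.218  0.0869]
```

View pics/w1.png

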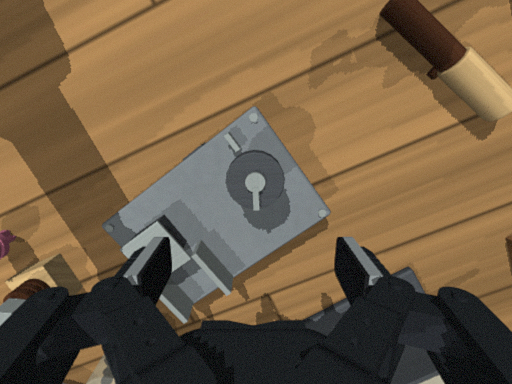

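The wrist view shows the wheel at (255,182), its pointer tip at (256,208) and the index blade at (233,142). I'll compute the angles from these.

```bash
cat > ptr.py <<'E'
from h import *
def ptr(s,c,th=None):
    I=s['image'].astype(float).mean(2);T=np.asarray(s['world_from_camera']);W=cloud(s)
    d=np.hypot(W[...,0]-c[0],W[...,1]-c[1]);dz=np.hypot(W[...,0]-c[0],W[...,1]-c[1])
    m=(d<.029)&(W[...,2]>.095);t=np.median(I[m])+45 if th is None else th
    m&=I>t;v,u=np.nonzero(m);P=np.array([plane(s,a,b,.107)[:2] for a,b in zip(u,v)])-c
    f=P[np.hypot(*P.T)>.013];return len(P),len(f),np.degrees(np.arctan2(*f.mean(0)[::-1])).round(1),f.mean(0)
E
python3 - <<'E'
from ptr import *
s=load('w1');c=np.array([.488,.2073])
print(ptr(s,c))
a=plane(s,255,182,.107);b=plane(s,256,208,.107);i=plane(s,233,142,.063)
f=lambda v:np.degrees(np.arctan2(v[1],v[0]))
print(a,b,f(b-a),i,f(i[:2]-c),np.hypot(*(i[:2]-c)))
E
```

```text
(2386, 1927, np.float64(163.0), array([-0.00227773,  0.00069747]))
[0.48829887 0.20760238 0.107     ] [0.51382019 0.19742997 0.107     ] -21.731491299758446 [0.44703931 0.19943299 0.063     ] -169.1280188625117 0.04170932583898616
```

```bash
python3 -m jog '{"gripper":[-1,-1,-1,-1,-1],"xyz":[[0.04,0.05,0.8],[0,0,0.8],[0,0,0.8],[0,0,0.8],[0,0,0]],"rot":[[0,0,0],[0,0,0],[0,0,0],[0,0,0],[0,0,0]]}' 60 >/dev/null; python3 st.py .488 .2073 .07;  python3 -m jog '{"gripper":[1,1,1,1,1],"xyz":[[0,0,0],[0,0,0],[0,0,0],[0,0,0],[0,0,0]],"rot":[[0,0,0],[0,0,0],[0,0,0],[0,0,0],[0,0,0]]}' 60 ; python3 st.py .488 .2073 .07
```

```text
t 1.65 p [0.4822 0.2106 0.0657] yaw_y 66.5 z [-0.009 -0.003 -1.   ] w 0.999 F [-0.  -0.6 -0.1] M [-0.01  0.05  0.01]
q [-20.7  29.3  -8.1 110.4   5.9  41.3  34.2]
delta units [-0.166 -0.018 -0.107]
time_s: 2.07
position: [0.4876, 0.2106, 0.0723]
tool_rot: [[-0.916, 0.402, 0.002], [0.402, 0.916, 0.001], [-0.002, 0.002, -1.0]]
wrist_force: [-0.6, 0.0, -0.1]
width: 0.302
t 2.07 p [0.4876 0.2106 0.0723] yaw_y 66.3 z [ 0.0024  0.0011 -1.    ] w 0.302 F [-0.6  0.  -0.1] M [-0.04  0.05  0.03]
q [-20.6  28.8  -8.  109.9   5.8  41.5  34.3]
delta units [-0.042 -0.072  0.056]
```

```bash
python3 -m jog '{"gripper":[1],"xyz":[[0,0,0]],"rot":[[0,0,0]]}' 60 |grep width; python3 - <<'E'
from bench import ctrl
import cv2,numpy as np
s=[ctrl.snapshot(n)['image'] for n in ('scene','side','wrist')]
out=np.hstack([cv2.resize(s[0][90:220,330:460],(400,400)),cv2.resize(s[1][40:170,90:220],(400,400))])
cv2.imwrite('pics/c2.png',out)
E
```

```text
width: 0.175
```

View pics/c2.png

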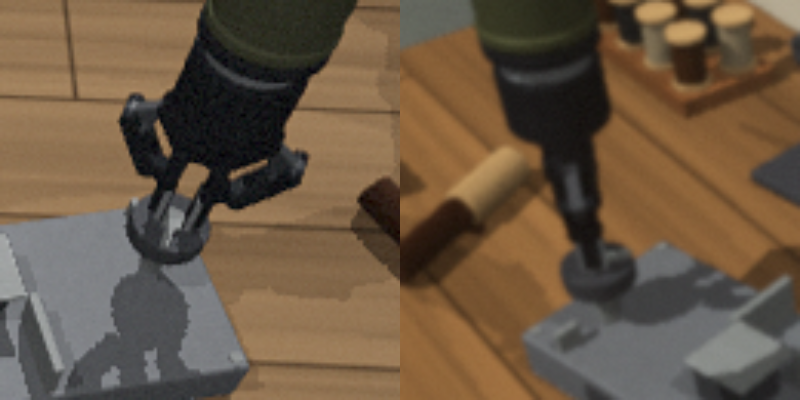

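The fingers seem to stand on or above the wheel rather than around it. I'll check this in the depth map.

```bash
python3 st.py; python3 - <<'E'
from bench import ctrl
from h import *
for n in('scene','side'):
    s=ctrl.snapshot(n);np.savez(f'pics/{n}2.npz',**s);W=cloud(s).reshape(-1,3)
    q=W[np.hypot(W[:,0]-.488,W[:,1]-.2073)<.06]
    for lo in np.arange(.05,.20,.01):
        k=q[(q[:,2]>=lo)&(q[:,2]<lo+.01)]
        if len(k): print(n,round(lo,2),len(k),k.mean(0).round(3),k.min(0).round(3)[:2],k.max(0).round(3)[:2])
s=ctrl.snapshot('wrist');np.savez('pics/w2.npz',**s);cv2.imwrite('pics/w2.png',s['image'])
E
```

```text
t 2.3 p [0.4864 0.2081 0.0721] yaw_y 66.2 z [-5.0e-04 -2.3e-03 -1.0e+00] w 0.167 F [-3.7 -5.8 11.4] M [-1.31  0.93 -0.04]
q [-20.5  28.7  -7.9 110.    5.9  41.7  34.3]
scene 0.05 20 [0.478 0.201 0.055] [0.437 0.193] [0.498 0.213]
scene 0.06 4 [0.438 0.196 0.062] [0.434 0.194] [0.444 0.198]
scene 0.08 34 [0.507 0.195 0.087] [0.479 0.178] [0.517 0.227]
scene 0.09 75 [0.507 0.198 0.095] [0.47  0.177] [0.519 0.233]
scene 0.1 296 [0.494 0.204 0.103] [0.461 0.178] [0.519 0.235]
scene 0.11 37 [0.494 0.205 0.115] [0.483 0.187] [0.502 0.224]
scene 0.12 39 [0.493 0.205 0.125] [0.478 0.186] [0.501 0.225]
scene 0.13 39 [0.493 0.206 0.135] [0.478 0.187] [0.503 0.225]
scene 0.14 47 [0.495 0.207 0.146] [0.482 0.171] [0.51  0.234]
scene 0.15 142 [0.493 0.207 0.156] [0.463 0.165] [0.515 0.246]
scene 0.16 115 [0.492 0.207 0.164] [0.46 0.16] [0.517 0.248]
scene 0.17 125 [0.496 0.208 0.175] [0.46  0.156] [0.518 0.253]
scene 0.18 142 [0.499 0.206 0.185] [0.472 0.15 ] [0.521 0.257]
scene 0.19 200 [0.495 0.205 0.195] [0.454 0.149] [0.522 0.265]
scene 0.2 225 [0.494 0.204 0.205] [0.452 0.15 ] [0.521 0.263]

[... 273 characters left out ...]
5] [0.457 0.175] [0.514 0.211]
side 0.1 213 [0.485 0.2   0.103] [0.458 0.177] [0.517 0.232]
side 0.11 31 [0.48  0.193 0.116] [0.471 0.186] [0.501 0.215]
side 0.12 30 [0.48  0.192 0.125] [0.471 0.186] [0.492 0.201]
side 0.13 23 [0.479 0.191 0.134] [0.471 0.186] [0.488 0.199]
side 0.14 2 [0.479 0.187 0.14 ] [0.478 0.186] [0.48  0.188]
side 0.15 31 [0.472 0.174 0.156] [0.458 0.165] [0.491 0.187]
side 0.16 18 [0.474 0.173 0.165] [0.457 0.161] [0.5   0.213]
side 0.17 51 [0.474 0.176 0.175] [0.455 0.155] [0.506 0.216]
side 0.18 43 [0.473 0.177 0.185] [0.454 0.15 ] [0.493 0.199]
side 0.19 42 [0.476 0.182 0.196] [0.451 0.15 ] [0.497 0.2  ]
side 0.2 104 [0.475 0.181 0.205] [0.455 0.15 ] [0.507 0.224]
```

View pics/w2.png

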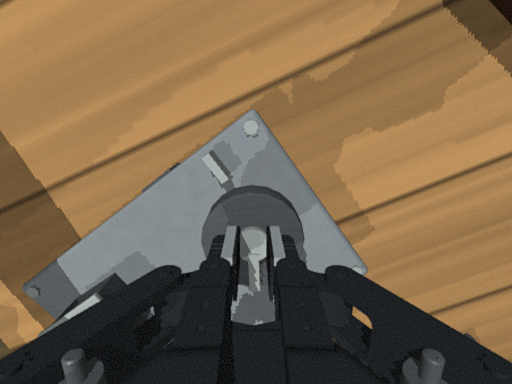

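```bash
python3 - <<'E'
from h import *
s=load('w2');W=cloud(s)
print(np.asarray(s['world_from_camera'])[:3,3].round(3))
for u,v in [(232,232),(230,250),(226,262),(275,232),(277,245),(253,240),(253,200),(215,235),(290,235),(240,300),(214,166)]: print(u,v,W[v,u].round(4))
s=load('w1');W=cloud(s);print(np.asarray(s['world_from_camera'])[:3,3].round(3))
for u,v in [(160,245),(165,250),(155,260),(345,245),(140,280)]: print(u,v,W[v,u].round(4))
E
```

```text
[0.421 0.238 0.247]
232 232 [0.4726 0.2029 0.1166]
230 250 [0.4726 0.2035 0.136 ]
226 262 [0.4716 0.2032 0.1475]
275 232 [0.4818 0.2231 0.1161]
277 245 [0.4815 0.223  0.1307]
253 240 [0.4848 0.2094 0.1086]
253 200 [0.4654 0.2179 0.1026]
215 235 [0.476  0.1894 0.1023]
290 235 [0.4925 0.2288 0.104 ]
240 300 [0.5616 0.1632 0.045 ]
214 166 [0.4445 0.1985 0.0646]
[0.424 0.234 0.374]
160 245 [0.4618 0.1697 0.2566]
165 250 [0.4666 0.1682 0.2523]
155 260 [0.4639 0.1698 0.2668]
345 245 [0.4957 0.2485 0.2584]
140 280 [0.463  0.1701 0.2828]
```

```bash
python3 - <<'E'
from h import *
s=load('w1');W=cloud(s)
q=W[(W[...,2]>.15)];print(len(q))
for lo in np.arange(.19,.29,.005):
    k=q[(q[:,2]>=lo)&(q[:,2]<lo+.005)]
    if len(k): print(round(lo,3),len(k),k.min(0).round(3),k.max(0).round(3))
W=cloud(load('w2'))
q=W[(W[...,2]>.1075)&(W[...,2]<.16)]
for lo in np.arange(.1075,.16,.005):
    k=q[(q[:,2]>=lo)&(q[:,2]<lo+.005)]
    if len(k): print(round(lo,3),len(k),k.min(0).round(3),k.max(0).round(3))
E
```

```text
42080
0.24 25 [0.465 0.163 0.244] [0.514 0.247 0.245]
0.245 289 [0.459 0.161 0.245] [0.516 0.254 0.25 ]
0.25 456 [0.459 0.157 0.25 ] [0.517 0.259 0.255]
0.255 522 [0.459 0.156 0.255] [0.517 0.259 0.26 ]
0.26 620 [0.459 0.156 0.26 ] [0.518 0.259 0.265]
0.265 682 [0.459 0.156 0.265] [0.517 0.259 0.27 ]
0.27 730 [0.459 0.156 0.27 ] [0.516 0.259 0.275]
0.275 569 [0.459 0.157 0.275] [0.511 0.259 0.28 ]
0.28 638 [0.456 0.16  0.28 ] [0.505 0.26  0.285]
0.285 704 [0.45  0.144 0.285] [0.51  0.274 0.29 ]
0.108 733 [0.471 0.194 0.108] [0.517 0.228 0.112]
0.112 231 [0.471 0.192 0.113] [0.499 0.23  0.117]
0.118 273 [0.471 0.192 0.118] [0.493 0.23  0.122]
0.123 286 [0.471 0.192 0.123] [0.5   0.23  0.127]
0.128 322 [0.471 0.192 0.128] [0.494 0.23  0.132]
0.132 294 [0.471 0.192 0.133] [0.5   0.23  0.137]
0.138 548 [0.471 0.195 0.138] [0.501 0.225 0.142]
0.143 336 [0.468 0.185 0.143] [0.499 0.237 0.147]
0.148 988 [0.461 0.178 0.148] [0.498 0.248 0.152]
0.153 1350 [0.459 0.167 0.153] [0.511 0.251 0.157]
0.158 1282 [0.459 0.166 0.158] [0.512 0.252 0.16 ]
```

Depth shows the real fingertips about 33 mm above the reported TCP, in both wrist pictures and in the scene and side views. The reported TCP lies about 33 mm past the tips along the tool axis, so the true tip z is the reported z plus 0.033. I'll back off, open, and grip lower.

```bash
python3 -m jog '{"gripper":[-1,-1,-1,-1,-1],"xyz":[[0,0,-0.6],[0,0,-0.6],[0,0,0],[0,0,0],[0,0,0]],"rot":[[0,0,0],[0,0,0],[0,0,0],[0,0,0],[0,0,0]]}' 60 >/dev/null; python3 -m jog '{"gripper":[-1,-1],"xyz":[[0,0,0],[0,0,0]],"rot":[[0,0,0],[0,0,0]]}' 60 >/dev/null; python3 st.py .488 .2073 .038; python3 - <<'E'
from bench import ctrl
from h import *
s=ctrl.snapshot('wrist');np.savez('pics/w3.npz',**s);cv2.imwrite('pics/w3.png',s['image'])
W=cloud(s);q=W[(W[...,2]>.115)]
print('tips',np.sort(q[:,2])[20])
q=W[(W[...,2]>.098)&(W[...,2]<.104)];print(rect(q[:,:2]))
cv2.imwrite('pics/w3c.png',s['image'])
q=W[(W[...,2]>.1055)&(W[...,2]<.112)][:,:2]-[.488,.2073]
f=q[(np.hypot(*q.T)>.012)&(np.hypot(*q.T)<.028)];print(len(f),np.degrees(np.arctan2(*f.mean(0)[::-1])))
E
```

```text
t 3.03 p [0.4863 0.2099 0.1181] yaw_y 66.3 z [-1.3e-03 -6.0e-04 -1.0e+00] w 1.0 F [-0.  -0.6  1.2] M [-0.03 -0.02  0.02]
q [-20.1  25.4  -8.6 106.9   4.9  48.2  35.2]
delta units [-0.067 -0.041  2.002]
tips 0.16453114196746915
(array([488.1, 207.4]), array([59. , 58.8]), 77.4)
159 -21.13384407578097
```

```bash
python3 -m jog '{"gripper":[-1,-1,-1,-1],"xyz":[[-0.06,-0.04,0.7],[0,0,0.7],[0,0,0.6],[0,0,0]],"rot":[[0,0,0],[0,0,0],[0,0,0],[0,0,0]]}' 60 >/dev/null; python3 st.py .488 .2073 .038;  python3 -m jog '{"gripper":[1,1,1,1],"xyz":[[0,0,0],[0,0,0],[0,0,0],[0,0,0]],"rot":[[0,0,0],[0,0,0],[0,0,0],[0,0,0]]}' 60 >/dev/null; python3 st.py .488 .2073 .038
```

```text
t 3.42 p [0.4854 0.2064 0.0345] yaw_y 66.3 z [-0.0072 -0.0032 -1.    ] w 0.997 F [-0.2 -0.   0.7] M [-0.1   0.06  0.  ]
q [-20.6  31.9  -7.5 112.    6.6  37.   33.9]
delta units [-0.049  0.047 -0.088]
t 3.75 p [0.4885 0.2071 0.0403] yaw_y 66.3 z [ 8.e-04 -7.e-04 -1.e+00] w 0.688 F [-3.6 -3.7  6.1] M [-0.97  0.72  0.05]
q [-20.6  31.4  -7.5 111.7   6.6  37.3  34. ]
delta units [ 0.014 -0.     0.057]
```

```bash
for i in 1 2; do python3 -m jog '{"gripper":[1,1,1,1,1],"xyz":[[0,0,0],[0,0,0],[0,0,0],[0,0,0],[0,0,0]],"rot":[[0,0,0.12],[0,0,0.12],[0,0,0.12],[0,0,0.12],[0,0,0.12]]}' 60 >/dev/null; python3 st.py .488 .2073 .040; done
```

```text
t 4.17 p [0.4882 0.2068 0.0403] yaw_y 31.6 z [ 3.e-04 -5.e-04 -1.e+00] w 0.686 F [-4. -5.  6.] M [-1.17  0.97  0.14]
q [-27.4  31.4   2.7 111.8  -2.3  36.8   8.3]
delta units [0.014 0.001 0.007]
t 4.58 p [0.4879 0.2067 0.0403] yaw_y -2.8 z [-5.e-04 -2.e-04 -1.e+00] w 0.683 F [-4.4 -5.7  7.9] M [-1.15  1.19  0.1 ]
q [-34.2  32.   12.9 111.9 -11.3  37.3 -17. ]
delta units [0.014 0.003 0.007]
```

```bash
for i in 1 2; do python3 -m jog '{"gripper":[1,1,1,1,1],"xyz":[[0,0,0],[0,0,0],[0,0,0],[0,0,0],[0,0,0]],"rot":[[0,0,0.12],[0,0,0.12],[0,0,0.12],[0,0,0.12],[0,0,0.12]]}' 60 >/dev/null; done; python3 st.py .488 .2073 .040; python3 - <<'E'
from bench import ctrl
from h import *
for n in ['scene','side']:
    s=ctrl.snapshot(n);W=cloud(s).reshape(-1,3)
    for tag,WW in (('0',cloud(load(n+'0')).reshape(-1,3)),('now',W)):
        d=WW[:,:2]-[.5207,.0605];a=np.radians(12.9);R=np.array([[np.cos(a),np.sin(a)],[-np.sin(a),np.cos(a)]])
        m=d@R.T
        k=m[(WW[:,2]>.0815-.004)&(WW[:,2]<.086)&(abs(m[:,1])<.033)&(m[:,0]>-.05)&(m[:,0]<.12)]
        print(n,tag,len(k),np.percentile(k,[2,98],axis=0).round(4).tolist())
E
```

```text
t 5.42 p [0.4872 0.2072 0.0403] yaw_y -71.6 z [-0.0015  0.0012 -1.    ] w 0.677 F [-6.8 -5.2 10.3] M [-0.91  1.47  0.19]
q [-46.9  35.4  33.2 112.1 -29.1  41.  -67.6]
delta units [0.018 0.005 0.007]
scene 0 598 [[-0.0226, -0.0323], [0.0866, 0.032]]
scene now 645 [[0.0283, -0.0318], [0.0873, 0.0321]]
side 0 503 [[-0.0247, -0.031], [0.0814, 0.0321]]
side now 453 [[0.0268, -0.0318], [0.087, 0.0312]]
```

```bash
python3 -m jog '{"gripper":[1,1,1,1],"xyz":[[0,0,0],[0,0,0],[0,0,0],[0,0,0]],"rot":[[0,0,0.07],[0,0,0.07],[0,0,0],[0,0,0]]}' 60 >/dev/null;python3 st.py;  python3 -m jog '{"gripper":[-1,-1,-1,-1,-1],"xyz":[[0,0,0],[0,0,0],[0,0,0],[0,0,0],[0,0,-0.5]],"rot":[[0,0,0],[0,0,0],[0,0,0],[0,0,0],[0,0,0]]}' 60 >/dev/null; python3 -m jog '{"gripper":[-1,-1,-1,-1,-1],"xyz":[[0,0,-0.9],[0,0,-0.9],[0,0,-0.9],[0,0,0],[0,0,0]],"rot":[[0,0,0],[0,0,0],[0,0,0],[0,0,0],[0,0,0]]}' 60 >/dev/null; python3 st.py; python3 - <<'E'
from bench import ctrl
from h import *
f=lambda v:np.degrees(np.arctan2(v[1],v[0])).round(1)
for n in ['w1','w3','w4']:
    if n=='w4':
        s=ctrl.snapshot('wrist');np.savez('pics/w4.npz',**s);cv2.imwrite('pics/w4.png',s['image'])
    s=load(n);W=cloud(s)
    q=W[(W[...,2]>.098)&(W[...,2]<.104)&(np.hypot(W[...,0]-.488,W[...,1]-.2073)<.036)];c=np.array(rect(q[:,:2])[0])/1000
    d=W[...,:2]-c;r=np.hypot(d[...,0],d[...,1])
    p=d[(W[...,2]>.1055)&(W[...,2]<.113)&(r>.012)&(r<.028)]
    b=d[(W[...,2]>.059)&(W[...,2]<.068)&(r>.032)&(r<.056)]
    print(n,c,'ptr',len(p),f(np.median(p,0)),'blade',len(b),f(np.median(b,0)) if len(b) else '',np.hypot(*np.median(b,0)) if len(b) else '')
E
```

```text
t 5.85 p [0.4872 0.2073 0.0402] yaw_y -79.3 z [-0.0016  0.0013 -1.    ] w 0.68 F [-7.2 -4.8 11.4] M [-0.78  1.49 -0.1 ]
q [-48.2  36.   35.4 112.1 -31.   41.6 -73.4]
t 6.68 p [0.4898 0.2084 0.1689] yaw_y -79.2 z [ 0.004   0.0026 -1.    ] w 0.997 F [ 0.2  0.2 -0.8] M [ 0.01 -0.01 -0.  ]
q [-54.1  27.4  43.3 103.3 -22.   57.8 -81.4]
w1 [0.4881 0.2077] ptr 92 -23.1 blade 118 -166.5 0.0428079475841306
w3 [0.4881 0.2074] ptr 159 -21.8 blade 205 -167.3 0.043114698526222975
w4 [0.4885 0.2076] ptr 110 -166.5 blade 25 -167.0 0.05161190351044786
```

View pics/w4.png

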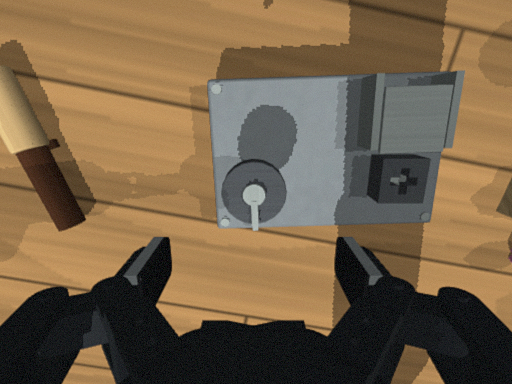

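The pointer (254,195)→(255,228) and the blade agree to within about half a degree. The hub with its cross at (404,181) is uncovered. Next I measure the cross, the cap and the neighbouring items.

```bash
python3 - <<'E'
from h import *
s=load('w4');W=cloud(s);I=s['image'].astype(int).mean(2)
hub=np.array([.5207,.0605])
for lo,hi in [(.070,.0785)]:
    k=W[(W[...,2]>lo)&(W[...,2]<hi)&(np.hypot(W[...,0]-hub[0],W[...,1]-hub[1])<.04)];print(len(k),rect(k[:,:2]),k[:,2].mean())
# slot pixels: deeper than top, within 14mm of the hub center as seen on top plane
v,u=np.mgrid[150:215,360:440]
P=np.array([plane(s,a,b,.075)[:2] for a,b in zip(u.ravel(),v.ravel())])
for c in [hub]:
    Z=W[150:215,360:440,2].ravel();d=P-c
    m=(Z<.070)&(np.hypot(*d.T)<.018);print('slot',m.sum(),P[m].mean(0))
    q=d[m];q=q-q.mean(0)
    best=max(((np.minimum(abs(q@[np.cos(t),np.sin(t)]),abs(q@[-np.sin(t),np.cos(t)]))<.0045).mean(),np.degrees(t)) for t in np.radians(np.arange(0,90,1)));print(best)
    r=np.hypot(*q.T);a=np.angle(np.exp(4j*np.arctan2(q[:,1],q[:,0]))[r>.007].sum())/4;print('ang4',np.degrees(a),r.max())
cr=cv2.resize(s['image'][140:225,350:450],(700,595),interpolation=cv2.INTER_CUBIC);cv2.imwrite('pics/hub.png',cr)
s=load('scene0');W=cloud(s);I=s['image'].astype(int)
pk=(I[...,2]-I[...,1]>50)&(I[...,0]-I[...,1]>15)
n,l,st,ce=cv2.connectedComponentsWithStats(pk.astype(np.uint8))
for i in range(1,n):
    if st[i,4]>40:
        q=W[l==i];print('pink',ce[i].round(),np.nanmin(q,0).round(3),np.nanmax(q,0).round(3))
for n,(a,b,c,d) in dict(scene0=(222,160,248,192),side0=(240,195,275,230)).items():
    w=cloud(load(n))[b:d,a:c].reshape(-1,3);q=w[(w[:,2]>.088)&(w[:,2]<.096)];print(rect(q[:,:2]))
E
```

```text
1953 (array([520.8,  61.1]), array([46.6, 47.3]), 11.0) 0.07502128869100569
slot 263 [0.52116092 0.06261403]
(np.float64(1.0), np.float64(16.0))
ang4 11.091786307684696 0.012995145059177994
pink [229. 145.] [ 0.427 -0.182  0.078] [ 0.454 -0.155  0.083]
pink [197. 199.] [ 0.589 -0.245  0.051] [ 0.613 -0.213  0.083]
pink [206. 204.] [ 0.583 -0.215  0.052] [ 0.616 -0.203  0.059]
(array([ 526.1, -148.3]), array([24. , 24.1]), 59.5)
(array([ 525.2, -148.2]), array([24.9, 24.2]), 61.9)
```

```bash
python3 -m jog '{"gripper":[-1,-1,-1,-1,-1],"xyz":[[0.02,0.94,0],[0.02,0.94,0],[0.02,0.94,0],[0.02,0.94,0],[0,0,0]],"rot":[[0,0,0],[0,0,0],[0,0,0],[0,0,0],[0,0,0]]}' >/dev/null;python3 -m jog '{"gripper":[-1,-1,-1,-1,-1],"xyz":[[0,0,0],[0,0,0],[0,0,0],[0,0,0],[0,0,0]],"rot":[[0,0,-0.12],[0,0,-0.12],[0,0,-0.12],[0,0,-0.12],[0,0,-0.12]]}' >/dev/null;python3 -m jog '{"gripper":[-1,-1,-1,-1,-1],"xyz":[[0,0,0],[0,0,0],[0,0,0],[0,0,0],[0,0,0]],"rot":[[0,0,-0.12],[0,0,-0.12],[0,0,0],[0,0,0],[0,0,0]]}' >/dev/null; python3 st.py .5257 -.1483 .169; python3 - <<'E'
from bench import ctrl
from h import *
s=ctrl.snapshot('wrist');np.savez('pics/w5.npz',**s)
W=cloud(s);hub=np.array([.5207,.0605])
k=W[(W[...,2]>.073)&(W[...,2]<.078)&(np.hypot(W[...,0]-hub[0],W[...,1]-hub[1])<.034)];print(len(k),rect(k[:,:2]),k[:,2].mean())
T=np.linalg.inv(np.asarray(s['world_from_camera']));p=T@[*hub,.075,1];u0,v0=int(s['fx']*p[0]/p[2]+s['cx']),int(s['fy']*p[1]/p[2]+s['cy']);print(u0,v0)
v,u=np.mgrid[v0-35:v0+35,u0-35:u0+35]
P=np.array([plane(s,a,b,.075)[:2] for a,b in zip(u.ravel(),v.ravel())]);Z=W[v0-35:v0+35,u0-35:u0+35,2].ravel()
m=(Z<.071)&(np.hypot(*(P-hub).T)<.019);q=P[m];print('slot',m.sum(),q.mean(0),rect(q));np.save('pics/slot.npy',q)
cv2.imwrite('pics/hub.png',cv2.resize(s['image'][v0-40:v0+40,u0-50:u0+50],(700,560),interpolation=cv2.INTER_CUBIC))
E
```

```text
t 7.98 p [0.5191 0.0607 0.166 ] yaw_y -31.3 z [-1.4e-03 -1.0e-04 -1.0e+00] w 1.0 F [ 0.4 -0.2 -0.8] M [ 0.03 -0.06 -0.01]
q [-29.5  23.9  29.2 104.4 -14.   55.3 -25.6]
delta units [-4.377  2.857 -0.074]
1735 (array([520.8,  60.7]), array([46.3, 46.4]), 10.9) 0.075287413585094
253 183
slot 335 [0.52117956 0.0613768 ] (array([520.9,  61.3]), array([22.7, 22.1]), 54.8)
```

View pics/hub.png

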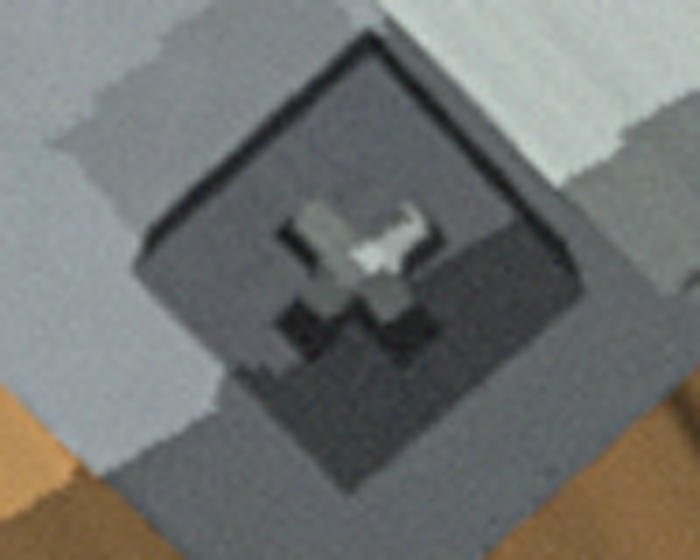

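The cross is aligned with the hub sides: angle 10.9°, centre (0.521, 0.061). Now to the burnisher.

```bash
python3 -m jog '{"gripper":[-1,-1,-1,-1,-1],"xyz":[[-0.73,0.476,0],[-0.73,0.476,0],[-0.73,0.476,0],[-0.73,0.476,0],[-0.73,0.476,0]],"rot":[[0,0,0],[0,0,0],[0,0,0],[0,0,0],[0,0,0]]}' >/dev/null;python3 -m jog '{"gripper":[-1,-1,-1,-1],"xyz":[[-0.73,0.476,0],[0,0,0],[0,0,0],[0,0,0]],"rot":[[0,0,0],[0,0,0],[0,0,0],[0,0,0]]}' >/dev/null; python3 st.py .5257 -.1483 .035; python3 - <<'E'
from bench import ctrl
from h import *
s=ctrl.snapshot('wrist');np.savez('pics/w6.npz',**s);cv2.imwrite('pics/w6.png',s['image'])
W=cloud(s);c=np.array([.5257,-.1483]);r=np.hypot(W[...,0]-c[0],W[...,1]-c[1])
k=W[(W[...,2]>.087)&(W[...,2]<.098)&(r<.03)];print('cap',len(k),rect(k[:,:2]),np.median(k[:,2]))
k=W[(W[...,2]>.033)&(W[...,2]<.039)&(r<.05)];print('stand',len(k),rect(k[:,:2]))
E
```

```text
t 8.78 p [ 0.5268 -0.1479  0.1664] yaw_y -31.2 z [-7.e-04  6.e-04 -1.e+00] w 1.002 F [ 0.1  0.4 -0.2] M [ 0.03  0.03 -0.06]
q [ -6.6  26.1  29.7 101.  -15.1  56.9  -2.3]
delta units [-0.024 -0.014  3.285]
cap 646 (array([ 525.7, -148.3]), array([24.1, 23.9]), 60.3) 0.09221363470255277
stand 1592 (array([ 525.6, -148.7]), array([64.3, 64. ]), 89.2)
```

View pics/w6.png

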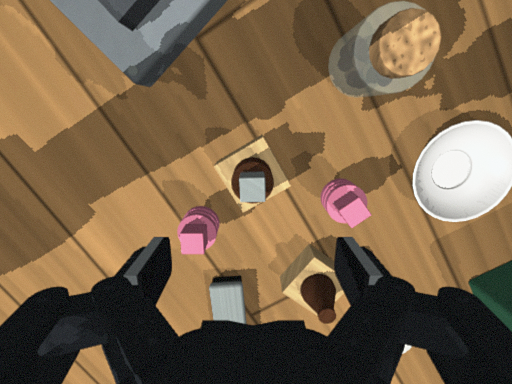

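Cap at (252,187), square to the gripper. The pinks at (195,230) and (345,205) are clear of the closing line. I descend and grip.

```bash
python3 -m jog '{"gripper":[-1,-1,-1,-1,-1],"xyz":[[-0.02,-0.01,0.83],[0,0,0.83],[0,0,0.83],[0,0,0.8],[0,0,0]],"rot":[[0,0,-0.02],[0,0,0],[0,0,0],[0,0,0],[0,0,0]]}' 60 >/dev/null; python3 -m jog '{"gripper":[-1],"xyz":[[0,0,0]],"rot":[[0,0,0]]}' >/dev/null; python3 st.py .5257 -.1483 .034; python3 -m jog '{"gripper":[1,1,1,1,1],"xyz":[[0,0,0],[0,0,0],[0,0,0],[0,0,0],[0,0,0]],"rot":[[0,0,0],[0,0,0],[0,0,0],[0,0,0],[0,0,0]]}' 60 >/dev/null; python3 -m jog '{"gripper":[1,1],"xyz":[[0,0,0],[0,0,0]],"rot":[[0,0,0],[0,0,0]]}' 60 >/dev/null; python3 st.py .5257 -.1483 .034
```

```text
t 9.33 p [ 0.5253 -0.1472  0.0344] yaw_y -29.9 z [-0.0035  0.0012 -1.    ] w 1.004 F [ 0.5 -0.1  1.8] M [-0.   -0.07  0.02]
q [ -2.4  35.1  24.1 109.8 -21.6  39.7   4.8]
delta units [-0.019  0.023  0.01 ]
t 9.92 p [ 0.5265 -0.1489  0.0362] yaw_y -30.0 z [ 1.4e-03  2.0e-04 -1.0e+00] w 0.272 F [-1.3  0.2  7.4] M [ 0.27  0.27 -0.01]
q [ -2.3  35.   24.1 109.8 -21.6  39.6   4.8]
delta units [ 0.002 -0.026  0.056]
```

```bash
python3 -m jog '{"gripper":[1,1,1,1,1],"xyz":[[0,0,-0.3],[0,0,-0.6],[0,0,-0.7],[0,0,-0.7],[0,0,-0.6]],"rot":[[0,0,0],[0,0,0],[0,0,0],[0,0,0],[0,0,0]]}' 80 >/dev/null; python3 -m jog '{"gripper":[1,1,1],"xyz":[[0,0,0],[0,0,0],[0,0,0]],"rot":[[0,0,0],[0,0,0],[0,0,0]]}' 80 >/dev/null; python3 st.py .5209 .0610 .152; python3 - <<'E'
from bench import ctrl
from h import *
o=ctrl.get_obs();p=np.array(o['position'])
for n in('scene','side'):
    s=ctrl.snapshot(n);np.savez(f'pics/{n}5.npz',**s);W=cloud(s);r=np.hypot(W[...,0]-p[0],W[...,1]-p[1])
    q=W[(r<.03)&(W[...,2]>.05)]
    for lo in np.arange(.05,.23,.01):
        k=q[(q[:,2]>=lo)&(q[:,2]<lo+.01)]
        if len(k): print(n,round(lo,2),len(k),k.min(0).round(3),k.max(0).round(3))
a=np.hstack([cv2.resize(load(n)['image'][y:y+130,x:x+130],(400,400),interpolation=cv2.INTER_CUBIC) for n,x,y in(('scene5',170,80),('side5',195,110))]);cv2.imwrite('pics/lift.png',a)
E
```

```text
t 10.58 p [ 0.5255 -0.1485  0.1505] yaw_y -30.0 z [-1.e-03  6.e-04 -1.e+00] w 0.268 F [-0.   0.1 -2.7] M [ 0.01 -0.03 -0.  ]
q [ -6.1  27.   29.2 102.4 -15.7  54.7  -0.4]
delta units [ 4.479 -2.714 -0.034]
scene 0.12 10 [ 0.528 -0.156  0.122] [ 0.536 -0.138  0.13 ]
scene 0.13 2 [ 0.535 -0.153  0.132] [ 0.536 -0.151  0.134]
scene 0.14 7 [ 0.533 -0.16   0.149] [ 0.545 -0.128  0.15 ]
scene 0.15 63 [ 0.523 -0.167  0.15 ] [ 0.548 -0.126  0.159]
scene 0.16 54 [ 0.531 -0.169  0.161] [ 0.549 -0.127  0.169]
scene 0.17 103 [ 0.515 -0.168  0.172] [ 0.548 -0.127  0.18 ]
scene 0.18 42 [ 0.513 -0.166  0.18 ] [ 0.548 -0.13   0.19 ]
scene 0.19 59 [ 0.507 -0.165  0.19 ] [ 0.551 -0.13   0.2  ]
scene 0.2 88 [ 0.508 -0.162  0.2  ] [ 0.55  -0.13   0.209]
scene 0.21 46 [ 0.509 -0.157  0.21 ] [ 0.551 -0.13   0.22 ]
scene 0.22 41 [ 0.512 -0.156  0.22 ] [ 0.553 -0.126  0.23 ]
side 0.12 15 [ 0.514 -0.158  0.124] [ 0.531 -0.144  0.129]
side 0.13 11 [ 0.513 -0.16   0.13 ] [ 0.52  -0.144  0.14 ]
side 0.14 4 [ 0.504 -0.168  0.148] [ 0.519 -0.14   0.15 ]
side 0.15 96 [ 0.503 -0.171  0.15 ] [ 0.535 -0.138  0.159]
side 0.16 84 [ 0.502 -0.17   0.16 ] [ 0.541 -0.141  0.17 ]
side 0.17 125 [ 0.503 -0.17   0.172] [ 0.544 -0.137  0.18 ]
side 0.18 84 [ 0.502 -0.169  0.18 ] [ 0.541 -0.137  0.19 ]
side 0.19 105 [ 0.5   -0.167  0.19 ] [ 0.543 -0.129  0.2  ]
side 0.2 193 [ 0.5   -0.168  0.2  ] [ 0.543 -0.13   0.21 ]
side 0.21 72 [ 0.499 -0.167  0.21 ] [ 0.544 -0.14   0.22 ]
side 0.22 71 [ 0.497 -0.171  0.22 ] [ 0.546 -0.139  0.23 ]
```

View pics/lift.png

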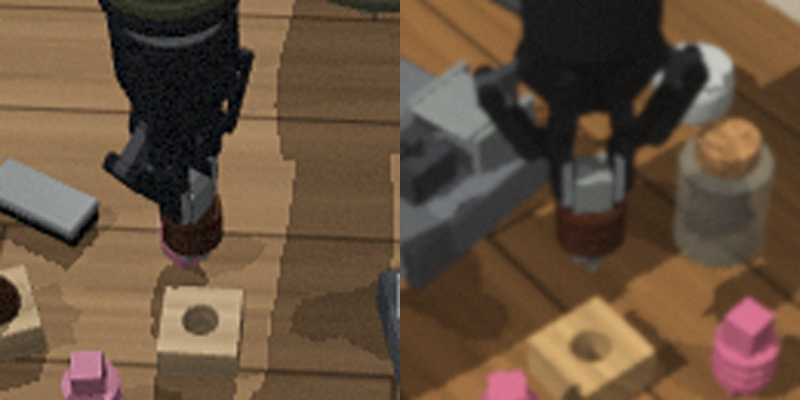

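The head hangs upright from the jaws and the stand is empty. I carry it over to the hub and turn it to 10.9°.

```bash
python3 -m jog '{"gripper":[1,1,1,1,1],"xyz":[[0.5,-0.3,0],[0.75,-0.45,0],[0.8,-0.48,0],[0.8,-0.48,0],[0.75,-0.45,0]],"rot":[[0,0,0],[0,0,0],[0,0,0],[0,0,0],[0,0,0]]}' 80 >/dev/null;python3 -m jog '{"gripper":[1,1,1,1,1],"xyz":[[0.6,-0.37,0],[0.28,-0.18,0],[0,0,0],[0,0,0],[0,0,0]],"rot":[[0,0,0],[0,0,0],[0,0,-0.1],[0,0,-0.12],[0,0,-0.12]]}' 80 >/dev/null;python3 -m jog '{"gripper":[1,1,1,1,1],"xyz":[[0,0,0],[0,0,0],[0,0,0],[0,0,0],[0,0,0]],"rot":[[0,0,-0.12],[0,0,-0.12],[0,0,-0.12],[0,0,-0.014],[0,0,0]]}' 80 >/dev/null;  python3 -m jog '{"gripper":[1,1],"xyz":[[0,0,0],[0,0,0]],"rot":[[0,0,0],[0,0,0]]}' 80 >/dev/null; python3 st.py .5209 .0610 .075; python3 - <<'E'
from bench import ctrl
from h import *
o=ctrl.get_obs();p=np.array(o['position'])
for n in('scene','side'):
    s=ctrl.snapshot(n);W=cloud(s);r=np.hypot(W[...,0]-p[0],W[...,1]-p[1])
    k=W[(r<.035)&(W[...,2]>.150)&(W[...,2]<.176)];c=rect(k[:,:2]);
    # circle fit of body side
    A=np.c_[2*k[:,:2],np.ones(len(k))];x=np.linalg.lstsq(A,(k[:,:2]**2).sum(1),rcond=None)[0]
    print(n,len(k),x[:2].round(4),np.sqrt(x[2]+x[0]**2+x[1]**2).round(4))
    k=W[(r<.03)&(W[...,2]>.115)&(W[...,2]<.146)];print('stem',len(k),k.mean(0).round(4),k.min(0).round(4))
E
```

```text
t 12.1 p [0.5215 0.0604 0.1508] yaw_y 10.8 z [-8.e-04 -2.e-04 -1.e+00] w 0.263 F [-0.  -0.2 -1.5] M [ 0.02  0.03 -0.04]
q [-21.7  23.7  17.8 105.3  -8.9  52.4  11. ]
delta units [ 0.017 -0.01   1.894]
scene 151 [0.5215 0.0603] 0.0208
stem 12 [0.5277 0.057  0.1283] [0.5225 0.049  0.1243]
side 181 [0.5203 0.0593] 0.0198
stem 42 [0.5163 0.0548 0.1328] [0.5082 0.0473 0.1245]
```

```bash
python3 -m jog '{"gripper":[1,1,1,1,1],"xyz":[[0.01,-0.01,0.4],[0,0,0.4],[0,0,0.3],[0,0,0.2],[0,0,0]],"rot":[[0,0,0],[0,0,0],[0,0,0],[0,0,0],[0,0,0]]}' 80 >/dev/null; python3 -m jog '{"gripper":[1],"xyz":[[0,0,0]],"rot":[[0,0,0]]}' 80 >/dev/null; python3 st.py .5209 .0610 .075;python3 -m jog '{"gripper":[1,1,1],"xyz":[[0,0,0.12],[0,0,0.12],[0,0,0]],"rot":[[0,0,0],[0,0,0],[0,0,0]]}' 80 >/dev/null; python3 st.py .5209 .0610 .075
```

```text
t 12.7 p [0.5212 0.0608 0.0991] yaw_y 10.9 z [-5.e-04 -3.e-04 -1.e+00] w 0.263 F [ 0.2 -0.7 -1.7] M [-0.03  0.01  0.07]
q [-20.6  27.2  16.6 109.2 -10.6  45.1  12.7]
delta units [ 0.007 -0.006  0.604]
t 12.95 p [0.521  0.0608 0.0891] yaw_y 10.9 z [-4.e-04 -0.e+00 -1.e+00] w 0.266 F [-0.6  0.2 -2.7] M [ 0.02 -0.06 -0.03]
q [-20.4  27.9  16.3 109.9 -11.   43.7  13. ]
delta units [ 0.004 -0.001  0.353]
```

Tip is 12 mm into the socket with no contact force, so the splines mesh. Going on against the spring.

```bash
python3 -m jog '{"gripper":[1,1,1,1],"xyz":[[0,0,0.12],[0,0,0.1],[0,0,0.08],[0,0,0]],"rot":[[0,0,0],[0,0,0],[0,0,0],[0,0,0]]}' 100 >/dev/null; python3 st.py .5209 .0610 .075;python3 -m jog '{"gripper":[1,1,1],"xyz":[[0,0,0.06],[0,0,0.04],[0,0,0]],"rot":[[0,0,0],[0,0,0],[0,0,0]]}' 100 >/dev/null; python3 st.py .5209 .0610 .075
```

```text
t 13.28 p [0.5218 0.0608 0.0776] yaw_y 10.9 z [ 9.e-04  1.e-04 -1.e+00] w 0.263 F [-0.7 -0.   5. ] M [-0.02  0.06 -0.02]
q [-20.1  28.8  15.9 110.6 -11.4  42.   13.4]
delta units [ 0.01  -0.02   0.064]
t 13.53 p [0.5218 0.0608 0.0753] yaw_y 10.9 z [ 1.8e-03  9.0e-04 -1.0e+00] w 0.258 F [-4.6 -0.8 18.6] M [-0.02  1.03  0.02]
q [-20.   29.   15.8 110.8 -11.5  41.7  13.5]
delta units [ 0.009 -0.022  0.009]
```

```bash
python3 -m jog '{"gripper":[1,1,1,1],"xyz":[[0,0,0.03],[0,0,0],[0,0,0],[0,0,0]],"rot":[[0,0,0],[0,0,0],[0,0,0],[0,0,0]]}' 100 >/dev/null; python3 st.py .5209 .0610 .075; python3 - <<'E'
from bench import ctrl
from h import *
ims=[]
for n,x,y in(('scene',290,80),('side',125,60)):
    s=ctrl.snapshot(n);np.savez(f'pics/{n}9.npz',**s);W=cloud(s);r=np.hypot(W[...,0]-.521,W[...,1]-.061)
    c=np.array([.488,.2075]);d=W[...,:2]-c;rr=np.hypot(d[...,0],d[...,1])
    p=d[(W[...,2]>.1055)&(W[...,2]<.113)&(rr>.012)&(rr<.028)];print(n,'ptr',len(p),np.degrees(np.arctan2(*np.median(p,0)[::-1])) if len(p) else '')
    z=W[(r<.0235)&(r>.018)&(W[...,2]>.08)][:,2];print('body z pct',np.percentile(z,[2,50,98]).round(3))
    ims.append(cv2.resize(s['image'][y:y+130,x:x+130],(400,400),interpolation=cv2.INTER_CUBIC))
    a=load(n+'0')['image'].astype(int);m=abs(a-s['image'].astype(int)).max(2)>40;print('changed',[tuple(b[:4]) for b in cv2.connectedComponentsWithStats(m.astype(np.uint8))[2][1:] if b[4]>60])
cv2.imwrite('pics/fin.png',np.hstack(ims))
E
```

```text
t 13.87 p [0.5218 0.0608 0.0752] yaw_y 10.9 z [ 0.0025  0.0013 -1.    ] w 0.258 F [-8.9 -0.5 29.6] M [-0.09  1.79  0.08]
q [-20.   29.   15.8 110.8 -11.6  41.6  13.6]
delta units [ 0.009 -0.021  0.006]
scene ptr 16 -165.23710628824787
body z pct [0.081 0.189 0.509]
changed [(np.int32(302), np.int32(0), np.int32(103), np.int32(218)), (np.int32(255), np.int32(109), np.int32(8), np.int32(22)), (np.int32(268), np.int32(136), np.int32(12), np.int32(21)), (np.int32(267), np.int32(158), np.int32(25), np.int32(44)), (np.int32(224), np.int32(166), np.int32(20), np.int32(30)), (np.int32(294), np.int32(168), np.int32(17), np.int32(56)), (np.int32(483), np.int32(175), np.int32(28), np.int32(29)), (np.int32(264), np.int32(202), np.int32(33), np.int32(51)), (np.int32(461), np.int32(203), np.int32(51), np.int32(147)), (np.int32(222), np.int32(213), np.int32(17), np.int32(13)), (np.int32(299), np.int32(231), np.int32(8), np.int32(23)), (np.int32(269), np.int32(240), np.int32(120), np.int32(129)), (np.int32(269), np.int32(292), np.int32(17), np.int32(14))]
side ptr 19 -159.68704273274386
body z pct [0.081 0.136 0.217]
changed [(np.int32(149), np.int32(0), np.int32(69), np.int32(169)), (np.int32(208), np.int32(66), np.int32(14), np.int32(26)), (np.int32(102), np.int32(76), np.int32(67), np.int32(29)), (np.int32(206), np.int32(103), np.int32(93), np.int32(50)), (np.int32(164), np.int32(117), np.int32(185), np.int32(137)), (np.int32(375), np.int32(147), np.int32(23), np.int32(16)), (np.int32(115), np.int32(160), np.int32(82), np.int32(77)), (np.int32(196), np.int32(164), np.int32(35), np.int32(29)), (np.int32(245), np.int32(200), np.int32(30), np.int32(31)), (np.int32(277), np.int32(212), np.int32(16), np.int32(13)), (np.int32(127), np.int32(269), np.int32(32), np.int32(30)), (np.int32(74), np.int32(309), np.int32(33), np.int32(15)), (np.int32(59), np.int32(321), np.int32(15), np.int32(8))]
```

View pics/fin.png

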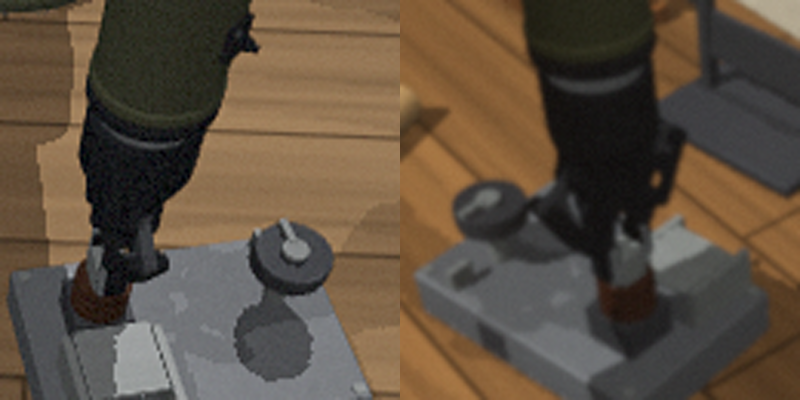

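```bash
python3 -m jog '{"gripper":[1,1,1,1,1],"xyz":[[0,0,-0.015],[0,0,0],[0,0,0],[0,0,0],[0,0,0]],"rot":[[0,0,0],[0,0,0],[0,0,0],[0,0,0],[0,0,0]]}' 100 >/dev/null; python3 st.py;  python3 -m jog '{"gripper":[1,1,1],"xyz":[[0,0,0],[0,0,0],[0,0,0]],"rot":[[0,0,0],[0,0,0],[0,0,0]]}' 100 >/dev/null; python3 st.py; python3 -c "
from bench import ctrl; print(ctrl.job_done())"
```

```text
t 14.38 p [0.5218 0.0608 0.0753] yaw_y 10.9 z [ 0.0022  0.0011 -1.    ] w 0.258 F [-5.7 -0.4 24. ] M [-0.09  1.39  0.09]
q [-20.   29.   15.8 110.8 -11.5  41.6  13.6]
t 14.63 p [0.5218 0.0608 0.0753] yaw_y 10.9 z [ 0.0022  0.001  -1.    ] w 0.256 F [-6.4 -0.9 23.6] M [-0.07  1.39 -0.01]
q [-20.   29.   15.8 110.8 -11.5  41.6  13.6]
the job is handed in; nothing more can be done
None
```

The machine is set up and the job was handed in at about 14.6 s. I turned the handwheel about 146° clockwise until its pointer met the index blade. Then I took the steel-capped burnisher from its stand, turned it to the socket (10.9°) and slid it fully home. The gripper still holds it at 100 N.

**Fit:** The arm stopped at the height that puts the shoulder on the hub. The wrist force held steady at about 24 N upward, well above the 9 N spring. The last picture shows the wooden shoulder down on the hub.

**Wheel:**
- Right after I released the wheel, the close view gave the pointer at −166.5° and the blade at −167.0°.
- The final far views gave −165° and −160°. I put that down to their having fewer than 20 points each, and the last picture shows the pointer still at the blade.

**Reported tool position:** The depth maps showed the fingertips about 33 mm short of the reported TCP. Because of this, my first wheel grasp closed on top of the wheel with about 11 N. It did not turn the wheel, and I corrected for the offset from then on.

**Other items:** I avoided everything else and saw nothing displaced. However, the before/after image difference was cluttered by the arm and its shadows, so that check doesn't settle it.

I viewed 11 pictures, one over the budget.

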